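Shim the rocking bench magnifier

TASK

The bench magnifier on its cross-shaped stand rocks, because the foot of its longest leg is too short and the stand leans down onto it. Push the wooden wedge along the bench, thin end first, under that short foot until the stand sits level, rests on the wedge and rocks no more, then leave the wedge there and move clear. Only push the wedge, never lift it; do not handle the magnifier itself, and leave the other things on the bench where they are.

Things in the scene. Friction and masses are not known exactly. Their poses are not given: they have to be found in the camera images.
- base: The magnifier's two fixed black rubber feet, 240 mm apart, with all of the stand they carry. Origin on the bench midway between them; y runs through both (the rocking line); the leg with the short foot points along -x. White legs 26 mm wide, tops 40 mm up; grey box 75 mm high from x = -103 to -17 mm; thin column at x = 20 mm, 295 mm high, with the round lens from x = 80 to 220 mm at that height.
- stand (a joint): Lean of the stand about the line through its two fixed feet: 0 = level, a firm stop (the foot opposite the short one is then on the bench); 0.06 rad = leaning fully down onto the short foot, where its weight keeps it at the start and returns it whenever nothing is under that foot. The weight on the short foot is about 3 to 4.5 N.
- short_foot (a point): Lowest point of the short foot, a black rubber ball of 44 mm diameter under the end of the longest leg, 170 mm from the rocking line; the ball's outer side is 22 mm further out. Practically on the bench at the start; 10.5 mm above the bench when the stand is level.
- wedge: Loose smooth wooden wedge, 100 mm long, 50 mm wide, about 50 g, flat on the bench, 2 mm thick at the thin end and 22 mm at the thick end (an upright, square end face). Origin at the centre of its underside; +x points to the thin end, z up. At the start it points only roughly at the short foot. Friction about 0.5: once loaded it stays put by itself.
- wedge_thin (a point): Middle of the wedge's thin edge, on the bench. At the start it is 40 to 90 mm short of the foot. Driving the wedge under the foot takes about 4 to 8 N; the stand is level once the thin edge is about 40 mm past the middle of the foot, and the resistance then rises steeply.
- spacer: Bystander: flat wooden block of even thickness, 90 x 45 x 20 mm, loose; origin at the centre of its underside. Not the wedge.
- jar: Bystander: amber glass jar with white cap, 56 mm across, 60 mm high; origin at the centre of its underside.
- dish: Bystander: white bowl, 80 mm across, 35 mm high; origin at the centre of its underside.
- vial: Bystander: small white pot, 32 mm across, 55 mm high; origin at the centre of its underside.
- hook: Bystander: green-handled hooked grafting needle lying on the bench, 145 mm long, 11 mm high; origin on the bench under the middle of its handle.
- cellbar: Bystander: wooden bar with five brown wax-coloured cell cups, 150 x 24 mm, 34 mm high; origin at the centre of its underside.
Not all that is in view belongs to the job. Leave any green or purple look-alike of the wedge alone.

How it is judged (in metres and radians):
At the end, for the whole second after the job is handed in: The stand is level to within 0.01 rad (0.6 degrees) and presses on the wedge with more than 1 N; the wedge lies flat on the bench (origin within 4 mm of it, tilt under 0.06 rad), under the short foot (origin within 60 mm of it in plan) and at rest (value of joint stand below 0.01 rad and contact force between wedge and base above 1 N and horizontal distance between short_foot and wedge below 0.06 m and height (world z) of wedge below 0.004 m and angle between wedge's own z axis and vertical below 0.06 rad and linear speed of wedge below 0.01 m/s); the robot touches nothing.
It fails at once if the wedge is lifted off the bench (more than 12 mm) or tipped (more than 0.35 rad) (height (world z) of wedge above 0.012 m or angle between wedge's own z axis and vertical above 0.35 rad).
It fails at once if the robot pushes or lifts the magnifier itself (more than 4 N) (contact force between any of the fingers, the arm and base above 4 N).
It fails at once if a bystander is shifted more than 20 mm (distance of any of spacer, jar, dish, vial, hook, cellbar from where it was at the start of the episode above 0.02 m).
It also fails if it takes over 48 s, if anything falls off the work surface, if the arm or the gripper's body presses on something with over 40 N, if the wrist force passes 120 N, or if a joint passes its speed limit or range.

ROBOT

A 6-joint arm with a two-finger parallel gripper is mounted at the origin on the work surface. World frame = base frame: x ahead of the robot, y to its left, z up, the work surface at z = 0. Lengths are in m, angles in degrees, forces in N, time in s.
With the tool pointing down it reaches from about 0.25 to 0.725 m from the base axis. Payload 9.7 kg.
Tool frame: the origin (TCP) lies between the finger pads; the fingertips stand 11 mm ahead of it and the grasp point (between the pads) lies 8 mm behind it; z points along the fingers, x is the direction in which the jaws open and shut, and the axes are right-handed (so a half turn about z gives the same grasp; the last joint's range is limited). The gripper opens to 85 mm and grips with 20 to 120 N. Pads are 22 mm wide; open, the fingers measure 114 mm over their backs; the gripper's body (76 mm by 85 mm) begins 54 mm behind the grasp point. The pads swing forward as they close: fully open they stand 13 mm farther back than shut.
Start: joints at [-77.292, 4.979, 10.078, 95.1, 0, 90], TCP at [0.121, -0.537, 0.242] pointing down, gripper open.
Joint ranges: [-179.16, 179.16], [-48.56, 103.87], [-65.8, 70.77], [-126.05, 130.52], [-82.76, 87.17], [-180, 180]. Speed limits (degrees/s): [127.2, 127.2, 147.25, 180, 180, 180].

INTERFACE

Orientations are given as [roll, pitch, yaw] about the fixed x, y, z axes, in that order (R = Rz(yaw) Ry(pitch) Rx(roll)).
In Python, from workcell import get_obs, camera, job_done gives the robot as it stands.
- The arm moves only by the tool arm_command, never from a script. Its argument "increments" is a list of rows, each a list of 2 entries, a list of its own where there are three numbers: the shift along the tool's x, y, z in units of 25 mm (1.0 is 25 mm), then the turn about the tool's z in units of 6 degrees (1.0 is 6 degrees). In form: [[[dx, dy, dz], roll], ...]. A call has 1 to 5 rows; each row is the pose to reach, as a shift and turn from the pose measured when the call began, along the tool's axes at that moment; what a row does not reach only later rows make up. A row lasts 1/10 s, in which the tool goes at most 50 mm and 8.59 degrees, less where a joint would pass 70% of its speed; a pose out of reach is approached as far as the arm can. A call with a gripper value outside its range is refused whole. "claw" is the closure, from -1 (fully open) to 1 (shut), so that 0 is half open, set as the call begins (left out, the last holds). The fingers move at their own pace and stop on an object; "force" is the grip in N (left out, the last holds). Time passes only in rows, so rows that repeat a pose let the fingers close. It gives the time, the measured TCP pose, the force and the opening at its end, in the units of the state.
- get_obs(): the state, without advancing time (a new reading comes with each control period).
- camera(name): name is "side" or "top"; returns a dict with "frame" (420x560x3 uint8, red, green, blue), "range_z" (420x560 float32, m along the optical axis (not along the pixel's ray), 0 where there is no reading), "K" (3x3 intrinsics, pixels), "R" (3x3) and "t" (3): a world point X has camera coordinates R X + t. Camera axes: x right, y down, z forward; pixel columns grow to the right and rows downward; lengths in m; the calibration is good to about 2 mm. A picture is of the moment at which its call begins.
- job_done(): hands the job in, once; it reports no verdict.
The state is a dict: "time": time; "q": joint angles; "qd": joint speeds; "joint_efforts": joint torques, N m; "ee_pos": TCP position; "tcp_rot": TCP orientation; "wrist_force": force on the tool from outside, world axes, zero at the start; "torque": the same for the moment, N m; "opening": finger opening in m.
Only numpy, scipy, OpenCV 4.12 (cv2) and the standard library are available. Lean on these libraries where they do the work, as an engineer would, in place of code of your own. Each camera call takes 0.05 s, during which the arm holds its last target.

## Working session

There is one attempt and no reset: what is moved stays moved. The work goes in short steps, Python scripts to look and compute and a tool call to move; the robot and the scene stay as the last step left them, time stands still between calls to the robot, and variables do not carry over. Pictures are saved under pics/ and viewed, and the job is handed in when it is done.

Besides the shell and the picture viewer there is one more tool, called after ">>>" by a JSON object that holds its "method" and its "body", one argument or row to a line. arm_command: Moves the arm, as the interface text tells. Its arguments: {"type":"object","properties":{"increments":{"type":"array"},"claw":{"type":"number"},"force":{"type":"number"}},"required":["increments"]}

```bash
mkdir -p pics; ls; python3 - <<'E'
from workcell import get_obs, camera
import cv2,numpy as np
print(get_obs())
for n in ("top","side"):
    c=camera(n); cv2.imwrite(f"pics/{n}0.png",c["frame"][:,:,::-1]); np.savez(f"{n}0.npz",**c)
    print(n,c["K"],c["R"],c["t"])
E
```

```text
pics
{'time': 0.0, 'q': array([-7.72918286e+01,  5.01119178e+00,  1.00338064e+01,  9.50991192e+01,
       -1.62084696e-03,  9.00018359e+01]), 'qd': array([-0.0331338 ,  0.0881199 , -0.05156054, -0.01322356,  0.03285533,
        0.02539806]), 'joint_efforts': array([ 1.14302027e-03, -5.20391607e+01,  4.64800644e+01,  1.64266198e-02,
       -4.62107187e-05,  1.36577503e-05]), 'ee_pos': array([ 0.12093702, -0.53631847,  0.24157638]), 'tcp_rot': array([ 1.79998377e+02,  7.65045002e-02, -7.72936645e+01]), 'wrist_force': array([-0.14844227,  0.3623448 , -0.61995033]), 'torque': array([ 0.00621931,  0.00818953, -0.07610582]), 'opening': 0.08535240172410782}
top [[438.8687335    0.         287.69100332]
 [  0.         438.8687335  207.78304181]
 [  0.           0.           1.        ]] [[ 0.01728438 -0.99971335  0.01656709]
 [-0.9831288  -0.02001069 -0.18181678]
 [ 0.18209618 -0.01314499 -0.98319286]] [0.0843761  0.54569917 0.85976711]
side [[467.64804703   0.         279.25081925]
 [  0.         467.64804703 210.71073091]
 [  0.           0.           1.        ]] [[-0.68092687 -0.73208966 -0.01957865]
 [-0.51888223  0.50114074 -0.69254544]
 [ 0.51681702 -0.46141379 -0.72110851]] [0.445889   0.27089831 0.92330423]
```

View pics/top0.png

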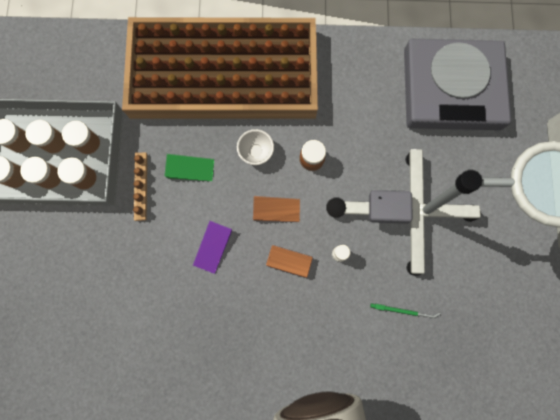

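View pics/side0.png

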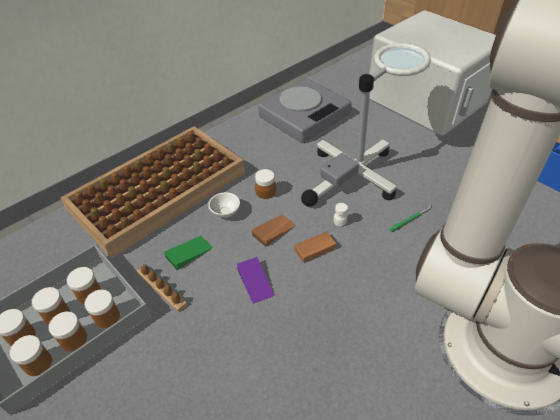

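The top view shows two brown blocks, at about (276,209) and (290,261). The short foot is at about (336,207), and the vial at (342,253). Next I'll measure them to see which block is the wedge and where it points.

```bash
cat > h.py <<'E'
import numpy as np,cv2
def cloud(c):
    z=c["range_z"];v,u=np.mgrid[:z.shape[0],:z.shape[1]]
    K=c["K"];P=np.stack([(u-K[0,2])/K[0,0]*z,(v-K[1,2])/K[1,1]*z,z],-1)
    return (P-c["t"])@c["R"]
def proj(c,X):
    p=c["K"]@(c["R"]@np.asarray(X)+c["t"]);return p[:2]/p[2]
def ray(c,uv,h):
    d=c["R"].T@np.linalg.inv(c["K"])@np.array([uv[0],uv[1],1.]);o=-c["R"].T@c["t"]
    return o+d*(h-o[2])/d[2]
def fitblock(c,cen,win):
    hsv=cv2.cvtColor(c["frame"],cv2.COLOR_RGB2HSV)
    m=cv2.inRange(hsv,(3,110,60),(18,255,255))
    w=np.zeros_like(m);x,y=cen;w[y-win[1]:y+win[1],x-win[0]:x+win[0]]=255
    m&=w
    n,l,s,_=cv2.connectedComponentsWithStats(m);i=1+np.argmax(s[1:,4]);m=(l==i)
    P=cloud(c)[m&(c["range_z"]>0)]
    return m,P
def rep(P):
    (cx,cy),(a,b),t=cv2.minAreaRect((P[:,:2]*1000).astype(np.float32))
    box=cv2.boxPoints(((cx,cy),(a,b),t))
    A=np.c_[P[:,:2],np.ones(len(P))];k=np.linalg.lstsq(A,P[:,2],rcond=None)[0]
    return (cx,cy),(a,b),box,k
E
python3 - <<'E'
from h import *
T=np.load("top0.npz");S=np.load("side0.npz")
for nm,c,L in (("top",T,((276,209),(290,261))),("side",S,((273,230),(316,246)))):
  for cen in L:
    m,P=fitblock(c,cen,(32,24)); r=rep(P)
    print(nm,cen,m.sum(),"cen",np.round(r[0],1),"size",np.round(r[1],1),"slope",np.round(r[3],3),"z",np.round(np.percentile(P[:,2],[2,20,50,80,98]),4));print(np.round(r[2],1).tolist())
# black foot ball
  P=cloud(c); g=cv2.cvtColor(c["frame"],cv2.COLOR_RGB2GRAY)
  cen=(336,207) if nm=="top" else (310,198)
  w=np.zeros(g.shape,bool);w[cen[1]-14:cen[1]+14,cen[0]-14:cen[0]+14]=1
  m=(g<45)&w;ys,xs=np.nonzero(m)
  Q=P[m]
  Q=Q[Q[:,2]>.006]
  A=np.c_[2*Q,np.ones(len(Q))];s=np.linalg.lstsq(A,(Q**2).sum(1),rcond=None)[0]
  print("ball pix",xs.mean(),ys.mean(),m.sum(),"ray h22",ray(c,(xs.mean(),ys.mean()),.022),"sph",s[:3],np.sqrt(s[3]+s[:3]@s[:3]))
  print("top of ball",np.percentile(Q[:,2],[5,50,95]))
for n,c in(("top",T),("side",S)):
  f=c["frame"][:,:,::-1]; f=f[140:290,220:440] if n=="top" else f[150:280,200:420]
  cv2.imwrite(f"pics/z{n}.png",cv2.resize(f,None,fx=3.5,fy=3.5,interpolation=cv2.INTER_CUBIC))
E
```

```text
top (276, 209) 1023 cen [548.4 118.4] size [98.3 48.5] slope [ 0.027  0.198 -0.027] z [0.001  0.0057 0.0118 0.0176 0.0222]
[[523.7999877929688, 69.4000015258789], [572.2999877929688, 69.0999984741211], [573.0, 167.39999389648438], [524.5, 167.6999969482422]]
top (290, 261) 896 cen [436.3  88.9] size [89.8 43.6] slope [0.018 0.005 0.011] z [0.016  0.0183 0.0198 0.0211 0.0232]
[[403.29998779296875, 51.5], [445.3999938964844, 39.79999923706055], [469.3999938964844, 126.30000305175781], [427.29998779296875, 138.0]]
ball pix 335.9879518072289 207.3975903614458 249 ray h22 [ 0.55201765 -0.00903183  0.022     ] sph [ 0.55234163 -0.00794583  0.02512404] 0.019503516312062517
top of ball [0.0302009  0.03890755 0.04418678]
side (273, 230) 672 cen [546.  118.7] size [ 52.9 101.6] slope [ 0.046  0.143 -0.033] z [0.     0.0044 0.0105 0.0161 0.0205]
[[518.7999877929688, 169.0], [520.4000244140625, 67.4000015258789], [573.2999877929688, 68.30000305175781], [571.7000122070312, 169.89999389648438]]
side (316, 246) 715 cen [433.8  90.6] size [89.5 46. ] slope [ 0.127 -0.058 -0.033] z [0.0023 0.0144 0.0177 0.0196 0.0214]
[[400.29998779296875, 53.099998474121094], [444.79998779296875, 41.5], [467.3999938964844, 128.0], [422.8999938964844, 139.6999969482422]]
ball pix 309.29473684210524 197.95263157894738 190 ray h22 [ 0.54888704 -0.00685668  0.022     ] sph [ 0.54880911 -0.00708438  0.02323276] 0.01900393111121441
top of ball [0.01610983 0.03170371 0.04210699]
```

```bash
python3 - <<'E'
from h import *
T=np.load("top0.npz")
P=cloud(T)
for u,v in ((255,150),(313,150),(342,253),(377,306),(412,312),(390,205),(415,155),(415,265),(372,207),(470,212)): print((u,v),np.round(P[v,u],3))
E
```

```text
(255, 150) [0.681 0.169 0.006]
(313, 150) [0.666 0.044 0.06 ]
(342, 253) [ 0.452 -0.017  0.055]
(377, 306) [ 0.347 -0.095  0.011]
(412, 312) [ 0.336 -0.169  0.008]
(390, 205) [ 0.55  -0.113  0.07 ]
(415, 155) [ 0.667 -0.178  0.038]
(415, 265) [ 0.432 -0.169  0.04 ]
(372, 207) [ 0.546 -0.077  0.066]
(470, 212) [ 0.543 -0.286  0.048]
```

```bash
ls pics
```

```text
side0.png
top0.png
zside.png
ztop.png
```

```bash
cat >> h.py <<'E'
def edges(P):
    # long-edge heading from PCA of uniform footprint on a metric grid + thin/thick end lines
    q=P[:,:2];c0=q.mean(0);U,s,V=np.linalg.svd(q-c0,full_matrices=False);d=V[0]*np.sign(-V[0][1])
    n=np.array([-d[1],d[0]]);a=(q-c0)@d;b=(q-c0)@n
    lo=[];hi=[]
    for t in np.arange(-35,36,5)/1000:
        k=abs(a-t)<.0025
        if k.sum()>5: lo.append((t,b[k].min()));hi.append((t,b[k].max()))
    lo=np.array(lo);hi=np.array(hi)
    ang=[np.degrees(np.arctan(np.polyfit(x[:,0],x[:,1],1)[0])) for x in(lo,hi)]
    return c0,np.degrees(np.arctan2(d[1],d[0])),ang,(a.min(),a.max()),(c0+d*a.max()),(c0+d*a.min())
def plan(obs,X,yaw=None):
    from scipy.spatial.transform import Rotation as Rt
    R=Rt.from_euler("xyz",obs["tcp_rot"],degrees=True).as_matrix()
    d=R.T@(np.array(X)-obs["ee_pos"])/.025
    dy=0 if yaw is None else -((yaw-obs["tcp_rot"][2]+180)%360-180)/6
    return np.round(d,3),round(dy,3)
E
python3 - <<'E'
from h import *
from workcell import get_obs
for n,cen in(("top",(276,209)),("side",(273,230))):
  c=np.load(n+"0.npz");m,P=fitblock(c,cen,(32,24));print(n,edges(P))
o=get_obs()
print(plan(o,(.13,-.33,.25)))
E
```

```text
top (array([0.54787951, 0.11955025]), np.float64(-89.22505674528787), [np.float64(-0.5648937409477608), np.float64(-1.2456427798523368)], (np.float64(-0.048436600169611266), np.float64(0.05034923916826338)), array([0.54856048, 0.06920562]), array([0.54722441, 0.16798242]))
side (array([0.54317871, 0.12653735]), np.float64(-88.23651917609341), [np.float64(-1.7703195123419782), np.float64(-3.143508209522053)], (np.float64(-0.04316265344056948), np.float64(0.058751156264361185)), array([0.5449867 , 0.06781402]), array([0.54185043, 0.16967956]))
(array([-7.971, -2.169, -0.324]), 0)
```

View pics/ztop.png

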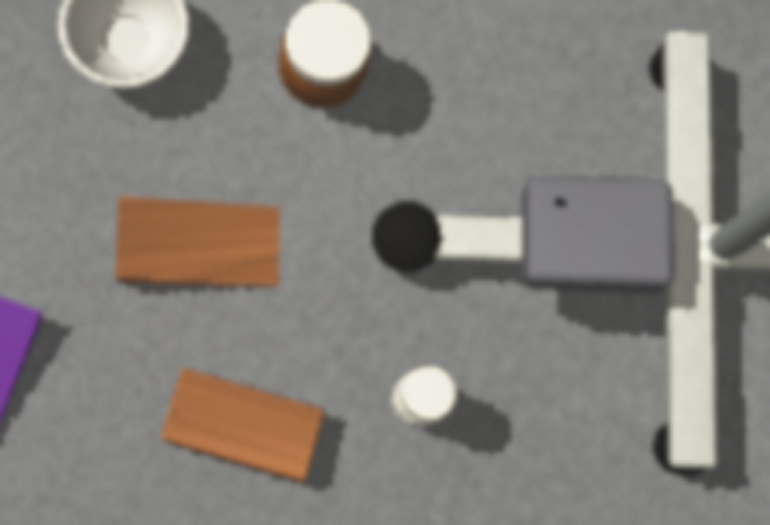

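The zoomed view shows the wedge (zoom px 117–280 × 197–287) with its thin end towards the black ball at (407,237). Its heading is within about 1° of -y and it sits roughly 2 mm to one side of the foot. The other block, at (243,425), has even thickness, so it is the spacer. First move: retract the arm towards the base.

>>> {"method": "arm_command", "body": {
  "increments": [
    [[-1.6,-0.43,-0.06],0],
    [[-3.2,-0.87,-0.13],0],
    [[-4.8,-1.3,-0.2],0],
    [[-6.4,-1.74,-0.26],0],
    [[-8,-2.2,-0.3],0]
  ],
  "claw": 0.4
}}

```text
time: 0.6
ee_pos: [0.1304, -0.3274, 0.249]
tcp_rot: [180.0, 0.1, -77.3]
wrist_force: [1.0, 0.5, -0.2]
opening: 0.0257
```

```bash
python3 -c "
from h import *
from workcell import get_obs
o=get_obs();print(o['ee_pos'],o['opening'],o['time']);print(plan(o,(.29,-.13,.27),-37))"
```

```text
[ 0.13035029 -0.3274458   0.24903755] 0.025723074811223337 0.6
(array([-6.305, -7.964, -0.828]), np.float64(-6.72))
```

>>> {"method": "arm_command", "body": {
  "increments": [
    [[-1.26,-1.6,-0.16],-1.35],
    [[-2.5,-3.2,-0.32],-2.7],
    [[-3.8,-4.8,-0.5],-4.05],
    [[-5,-6.4,-0.65],-5.4],
    [[-6.3,-8,-0.8],-6.7]
  ],
  "claw": 0.5
}}

```text
time: 1.1
ee_pos: [0.2857, -0.1357, 0.2688]
tcp_rot: [-179.9, 0.0, -36.9]
wrist_force: [1.1, -1.2, -0.0]
opening: 0.0213
```

```bash
python3 -c "
from h import *
from workcell import get_obs
o=get_obs();print(o['ee_pos'],o['tcp_rot'],o['opening'],o['time']);print(plan(o,(.32,.12,.25),0))"
```

```text
[ 0.2856505  -0.13574482  0.26878411] [-1.79934951e+02  1.20785025e-02 -3.69372170e+01] 0.02134917496614265 1.1
(array([-5.049, -9.001,  0.763]), np.float64(-6.156))
```

>>> {"method": "arm_command", "body": {
  "increments": [
    [[-1,-1.8,0.15],-1.2],
    [[-2,-3.6,0.3],-2.4],
    [[-3,-5.4,0.45],-3.6],
    [[-4,-7.2,0.6],-4.9],
    [[-5,-9,0.75],-6.2]
  ]
}}

```text
time: 1.6
ee_pos: [0.3183, 0.1057, 0.2514]
tcp_rot: [-179.9, -0.1, 0.6]
wrist_force: [2.0, -0.9, 0.5]
opening: 0.0212
```

```bash
python3 -c "
from h import *
from workcell import get_obs
o=get_obs();print(o['ee_pos'],o['tcp_rot'],o['opening'],o['time']);print(plan(o,(.549,.205,.15),0))"
```

```text
[0.31831744 0.10568922 0.2513784 ] [-1.79932689e+02 -7.66628118e-02  6.13557724e-01] 0.02118613659455087 1.6
(array([ 9.264, -3.869,  4.072]), np.float64(0.102))
```

>>> {"method": "arm_command", "body": {
  "increments": [
    [[1.9,-0.8,0.8],0],
    [[3.7,-1.6,1.6],0],
    [[5.6,-2.4,2.4],0],
    [[7.4,-3.1,3.2],0.1],
    [[9.2,-3.9,4],0.1]
  ]
}}

```text
time: 2.1
ee_pos: [0.5322, 0.1992, 0.1577]
tcp_rot: [-179.9, -0.0, 0.0]
wrist_force: [-0.1, -0.6, 0.3]
opening: 0.0215
```

```bash
python3 - <<'E'
from h import *
from workcell import get_obs,camera
c=camera("side");cv2.imwrite("pics/side1.png",c["frame"][:,:,::-1])
o=get_obs();print(o['ee_pos'],o['tcp_rot'],o['opening'],o['time'],o['wrist_force'],o['q']);print(plan(o,(.549,.205,.018),0))
E
```

```text
[0.53594316 0.20090561 0.15004072] [1.79932762e+02 3.10395476e-01 2.81515288e-02] 0.021291949015902 2.15 [-4.16155485 -1.78737315 -5.63463335] [2.05273101e+01 7.47694247e+00 2.59375183e+00 8.54310960e+01
 4.57178944e-02 1.10498851e+02]
(array([ 0.551, -0.17 ,  5.279]), np.float64(0.005))
```

View pics/side1.png

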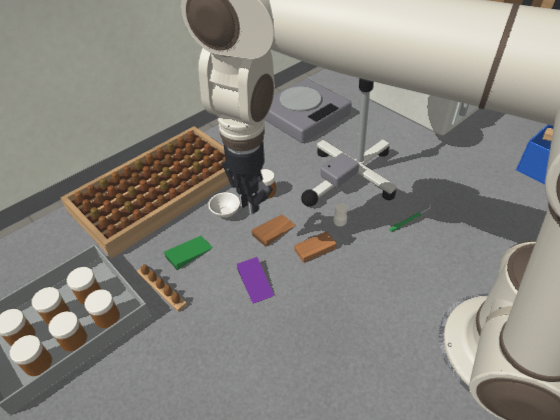

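The gripper hangs clear at about (245,195), behind the wedge's thick end. Descending now.

>>> {"method": "arm_command", "body": {
  "increments": [
    [[0.5,-0.17,1.2],0],
    [[0.5,-0.17,2.5],0],
    [[0.5,-0.17,3.8],0],
    [[0.5,-0.17,4.8],0],
    [[0.5,-0.17,5.3],0]
  ]
}}

```text
time: 2.65
ee_pos: [0.5462, 0.2044, 0.0145]
tcp_rot: [179.9, 0.5, 0.0]
wrist_force: [0.0, -0.0, -0.5]
opening: 0.0213
```

>>> {"method": "arm_command", "body": {
  "increments": [
    [[0,0,0],0]
  ]
}}

```text
time: 2.75
ee_pos: [0.5453, 0.2041, 0.013]
tcp_rot: [179.8, 0.7, 0.0]
wrist_force: [-0.4, -0.0, 0.6]
opening: 0.0214
```

```bash
python3 - <<'E'
from h import *
from workcell import get_obs,camera
o=get_obs();print(o['ee_pos'],o['tcp_rot'],o['opening'],o['time'],o['wrist_force']);print(plan(o,(.549,.182,.017),0))
E
```

```text
[0.54530223 0.20412045 0.01300658] [1.79802199e+02 6.69252732e-01 3.23713202e-02] 0.021393294391125795 2.75 [-0.36948814 -0.049254    0.5779793 ]
(array([ 0.146,  0.885, -0.158]), np.float64(0.005))
```

>>> {"method": "arm_command", "body": {
  "increments": [
    [[0.15,0.2,-0.15],0],
    [[0.16,0.4,-0.2],0],
    [[0.16,0.6,-0.2],0],
    [[0.16,0.7,-0.2],0],
    [[0.16,0.8,-0.2],0]
  ]
}}

```text
time: 3.25
ee_pos: [0.5496, 0.1838, 0.0186]
tcp_rot: [179.8, 0.6, 0.0]
wrist_force: [0.3, 0.6, -0.0]
opening: 0.0214
```

```bash
python3 - <<'E'
from h import *
from workcell import get_obs,camera
o=get_obs();print(o['ee_pos'],o['tcp_rot'],o['opening'],o['time'],o['wrist_force'])
c=camera("top");cv2.imwrite("pics/top2.png",cv2.resize(c["frame"][140:290,220:440,::-1],None,fx=3.5,fy=3.5,interpolation=cv2.INTER_CUBIC))
E
```

```text
[0.54962084 0.18377106 0.01859792] [1.79814505e+02 6.24522352e-01 9.87689839e-03] 0.021401725528251668 3.25 [ 0.28329156  0.56190814 -0.00792182]
```

View pics/top2.png

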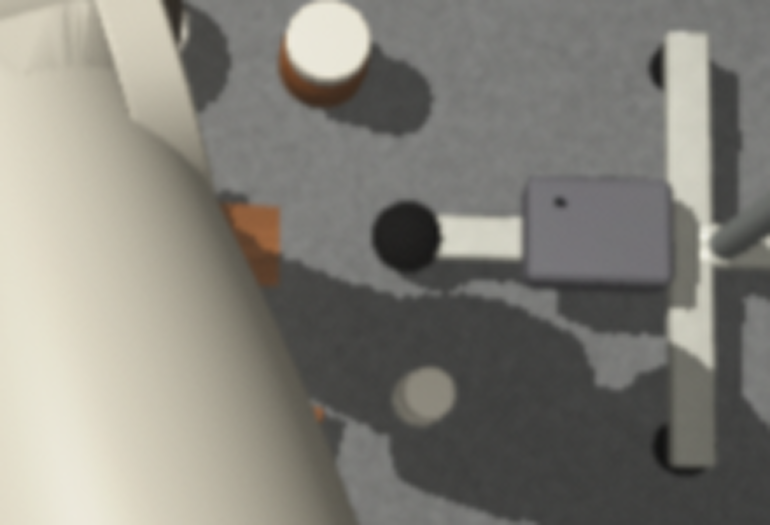

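The arm now hides most of the wedge in the top view. Its thin edge still shows at zoom column 280, so the wedge hasn't moved. Pushing up to just short of the foot.

>>> {"method": "arm_command", "body": {
  "increments": [
    [[0,0.2,0.04],0],
    [[0,0.4,0.04],0],
    [[0,0.6,0.04],0],
    [[0,0.8,0.04],0],
    [[0,1,0.04],0]
  ]
}}

```text
time: 3.8
ee_pos: [0.5495, 0.1581, 0.0175]
tcp_rot: [179.8, 0.6, 0.0]
wrist_force: [0.6, 0.8, -0.6]
opening: 0.0218
```

>>> {"method": "arm_command", "body": {
  "increments": [
    [[0,0.2,0],0],
    [[0,0.4,0],0],
    [[0,0.6,0],0],
    [[0,0.8,0],0],
    [[0,1,0],0]
  ]
}}

```text
time: 4.3
ee_pos: [0.5495, 0.1326, 0.0175]
tcp_rot: [179.8, 0.6, 0.0]
wrist_force: [-0.6, -0.1, 0.2]
opening: 0.0214
```

```bash
cat > look.py <<'E'
import sys
from h import *
from workcell import get_obs,camera
i=sys.argv[1]
o=get_obs();print(o['ee_pos'],o['tcp_rot'],o['opening'],o['time'],o['wrist_force'])
a=camera("top");b=camera("side")
np.savez(f"top{i}.npz",**a);np.savez(f"side{i}.npz",**b)
z=lambda f:cv2.resize(f[:,:,::-1],None,fx=3.4,fy=3.4,interpolation=cv2.INTER_CUBIC)
cv2.imwrite(f"pics/L{i}.png",np.vstack([z(a["frame"][165:250,220:440]),z(b["frame"][160:250,220:440])]))
E
python3 look.py 3
```

```text
[0.54945125 0.13264308 0.01753822] [1.79799621e+02 6.49913094e-01 1.26765721e-03] 0.02143277362655057 4.3 [-0.58166897 -0.07178134  0.2442625 ]
```

View pics/L3.png

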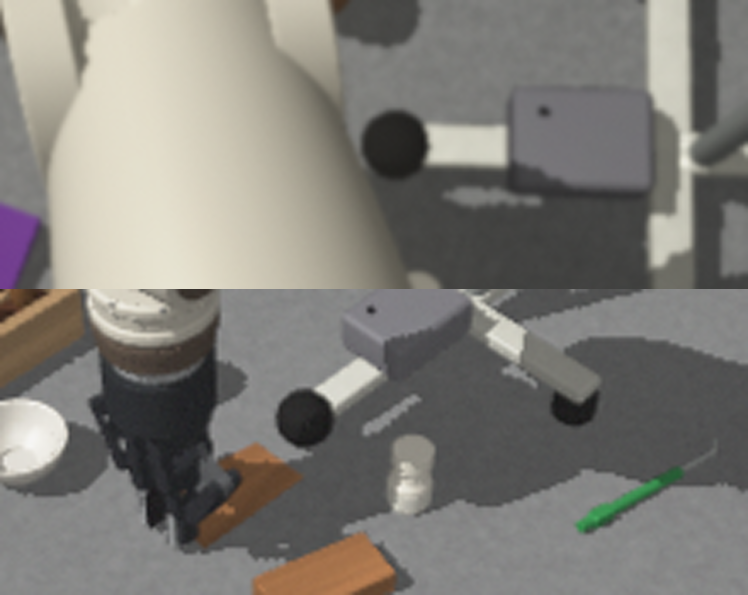

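```bash
python3 - <<'E'
from h import *
c=np.load("side3.npz")
hsv=cv2.cvtColor(c["frame"],cv2.COLOR_RGB2HSV)
m=cv2.inRange(hsv,(3,110,40),(18,255,255));w=np.zeros_like(m);w[200:238,275:315]=255;m&=w
w2=m.copy();n,l,s,_=cv2.connectedComponentsWithStats(m);m=(l==1+np.argmax(s[1:,4]))
P=cloud(c)[m];print(m.sum(),P[:,:2].min(0),P[:,:2].max(0))
# thin edge: min y per x slice
for x in np.arange(.52,.58,.005):
    k=abs(P[:,0]-x)<.0025
    if k.sum(): print(round(x,3),P[k,1].min().round(4),P[k,1].max().round(4))
for uv in((295.6,205.9),(308.2,215.6)):print(ray(c,uv,.002))
print([proj(c,p) for p in((.573,.022,.002),(.524,.022,.002))])
E
```

```text
345 [-0.03299722  0.0223572 ] [0.57164513 0.61669785]
0.52 0.0352 0.1218
0.525 0.0264 0.1211
0.53 0.0235 0.1214
0.535 0.0248 0.0866
0.54 0.0308 0.0732
0.545 0.024 0.0638
0.55 0.0235 0.0553
0.555 0.0252 0.0541
0.56 0.0253 0.0535
0.565 0.0224 0.0594
0.57 0.0236 0.0604
[0.56679268 0.02435321 0.002     ]
[0.52023005 0.02544439 0.002     ]
[array([294.57240421, 204.2134713 ]), array([308.09541885, 214.12915303])]
```

The side view shows the thin edge straight and square at y≈0.023, with its corners at zoom px (257,445) and (300,478), about 31 mm short of the foot's middle. Driving it on, watching the force.

>>> {"method": "arm_command", "body": {
  "increments": [
    [[0,0.2,0],0],
    [[0,0.4,0],0],
    [[0,0.6,0],0],
    [[0,0.8,0],0],
    [[0,1,0],0]
  ]
}}

```text
time: 4.9
ee_pos: [0.5495, 0.1076, 0.0178]
tcp_rot: [179.9, 0.6, -0.0]
wrist_force: [-0.0, 6.8, -0.1]
opening: 0.021
```

>>> {"method": "arm_command", "body": {
  "increments": [
    [[0,0.2,0],0],
    [[0,0.4,0],0],
    [[0,0.6,0],0],
    [[0,0.7,0],0],
    [[0,0.8,0],0]
  ]
}}

```text
time: 5.4
ee_pos: [0.5495, 0.088, 0.0179]
tcp_rot: [180.0, 0.6, 0.0]
wrist_force: [-0.2, 5.2, -0.3]
opening: 0.0212
```

```bash
python3 look.py 4
```

```text
[0.54951239 0.08801194 0.01785212] [1.79971415e+02 6.40875053e-01 2.99230171e-03] 0.021222624374602095 5.4 [-0.22758218  5.1753294  -0.25352385]
```

View pics/L4.png

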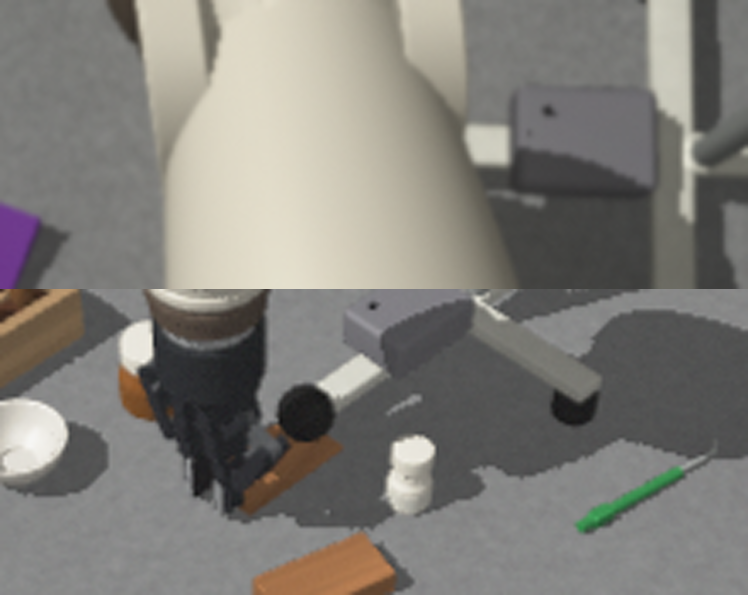

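The side view shows the wedge going under the ball at zoom (305,412) and still straight, at about 5–7 N. Going on in smaller steps.

>>> {"method": "arm_command", "body": {
  "increments": [
    [[0,0.15,0],0],
    [[0,0.3,0],0],
    [[0,0.4,0],0],
    [[0,0.5,0],0],
    [[0,0.6,0],0]
  ]
}}

```text
time: 6.0
ee_pos: [0.5494, 0.0725, 0.0177]
tcp_rot: [179.9, 0.7, -0.0]
wrist_force: [0.5, 4.2, -0.8]
opening: 0.0215
```

>>> {"method": "arm_command", "body": {
  "increments": [
    [[0,0.06,0],0],
    [[0,0.12,0],0],
    [[0,0.18,0],0],
    [[0,0.24,0],0]
  ]
}}

```text
time: 6.4
ee_pos: [0.5494, 0.0664, 0.0177]
tcp_rot: [179.9, 0.7, -0.0]
wrist_force: [-0.0, 4.2, -1.4]
opening: 0.0213
```

>>> {"method": "arm_command", "body": {
  "increments": [
    [[0,0.06,0],0],
    [[0,0.12,0],0]
  ]
}}

```text
time: 6.6
ee_pos: [0.5494, 0.0632, 0.0177]
tcp_rot: [179.9, 0.7, -0.0]
wrist_force: [-0.3, 4.4, -1.0]
opening: 0.0215
```

>>> {"method": "arm_command", "body": {
  "increments": [
    [[0,0.06,0],0],
    [[0,0.1,0],0]
  ]
}}

```text
time: 6.8
ee_pos: [0.5494, 0.0606, 0.0177]
tcp_rot: [179.9, 0.7, -0.0]
wrist_force: [-0.2, 4.9, -0.5]
opening: 0.0215
```

>>> {"method": "arm_command", "body": {
  "increments": [
    [[0,0.04,0],0],
    [[0,0.08,0],0]
  ]
}}

```text
time: 7.0
ee_pos: [0.5493, 0.0588, 0.0177]
tcp_rot: [180.0, 0.7, -0.0]
wrist_force: [-0.7, 8.7, -2.1]
opening: 0.0213
```

```bash
python3 look.py 5; python3 - <<'E'
from h import *
# stand lean via depth of opposite leg end / box top in top view: compare before/after
a=np.load("top0.npz");b=np.load("top5.npz")
A=cloud(a);B=cloud(b)
for (x0,x1,y0,y1,n) in((375,405,195,215,"box"),(455,472,208,214,"opp leg"),(525,552,150,210,"lens")):
    print(n,np.median(A[y0:y1,x0:x1,2]),np.median(B[y0:y1,x0:x1,2]))
    s=B[y0:y1,x0:x1].reshape(-1,3)
    s0=A[y0:y1,x0:x1].reshape(-1,3)
    if n=="box":
        for q in(s0,s):
            q=q[(q[:,2]>.06)&(q[:,2]<.09)];print(len(q),np.linalg.lstsq(np.c_[q[:,:2],np.ones(len(q))],q[:,2],rcond=None)[0])
E
```

```text
[0.54934202 0.0587542  0.01767238] [ 1.79951017e+02  6.65889437e-01 -7.50464442e-03] 0.02127135797279521 7.0 [-0.74659627  8.72258681 -2.1268325 ]
box 0.0706412860376514 0.07496912036537903
599 [ 0.00803131 -0.05469248  0.06013276]
492 [0.01572709 0.00645762 0.0667053 ]
opp leg 0.04486363890662494 0.03916957387559165
lens 0.29369854628996084 0.28711848392003936
```

View pics/L5.png

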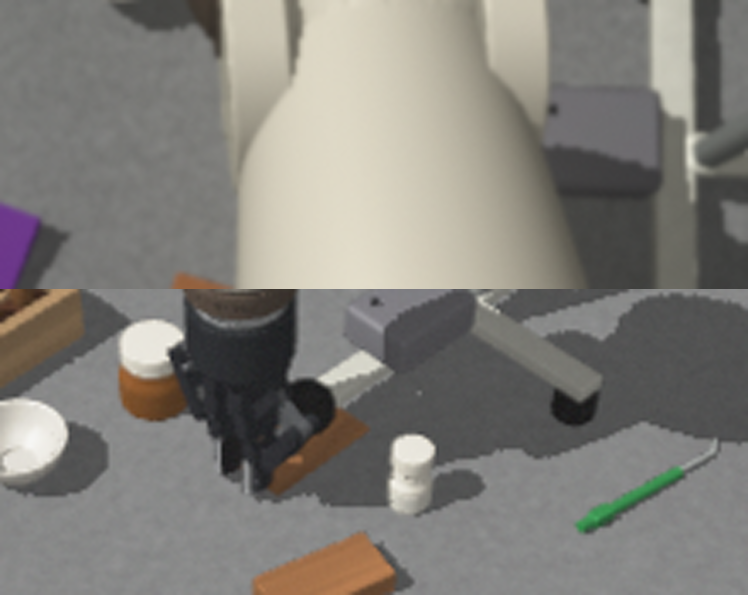

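The force jumped to 8.7 N, and the slope of the box top went from -0.055 to about 0, so the stand has reached its stop. One small extra nudge, then back off.

>>> {"method": "arm_command", "body": {
  "increments": [
    [[0,0.04,0],0],
    [[0,0.06,0],0]
  ]
}}

```text
time: 7.3
ee_pos: [0.5493, 0.0584, 0.0177]
tcp_rot: [-179.9, 0.7, 0.0]
wrist_force: [0.4, 12.8, -1.1]
opening: 0.0215
```

Back off along +y, and up later.

>>> {"method": "arm_command", "body": {
  "increments": [
    [[0,-0.2,0],0],
    [[0,-0.6,0],0],
    [[0,-1.2,0],0],
    [[0,-1.8,-0.1],0],
    [[0,-2.4,-0.2],0]
  ]
}}

```text
time: 7.8
ee_pos: [0.5493, 0.1198, 0.0231]
tcp_rot: [-179.9, 0.7, 0.1]
wrist_force: [0.2, 1.1, 0.0]
opening: 0.0211
```

>>> {"method": "arm_command", "body": {
  "increments": [
    [[0,-0.6,-0.5],0],
    [[0,-1.6,-1.5],0],
    [[0,-2.4,-3],0],
    [[0,-2.8,-4.5],0],
    [[0,-3,-6],0]
  ]
}}

```text
time: 8.3
ee_pos: [0.5505, 0.1967, 0.1757]
tcp_rot: [-179.9, 0.6, 0.2]
wrist_force: [0.7, -0.5, 0.3]
opening: 0.0214
```

```bash
python3 look.py 6
```

```text
[0.55048666 0.19671476 0.17569354] [-1.79895765e+02  6.19262872e-01  1.58226260e-01] 0.02138615126665433 8.3 [ 0.73000644 -0.53364061  0.25773979]
```

View pics/L6.png

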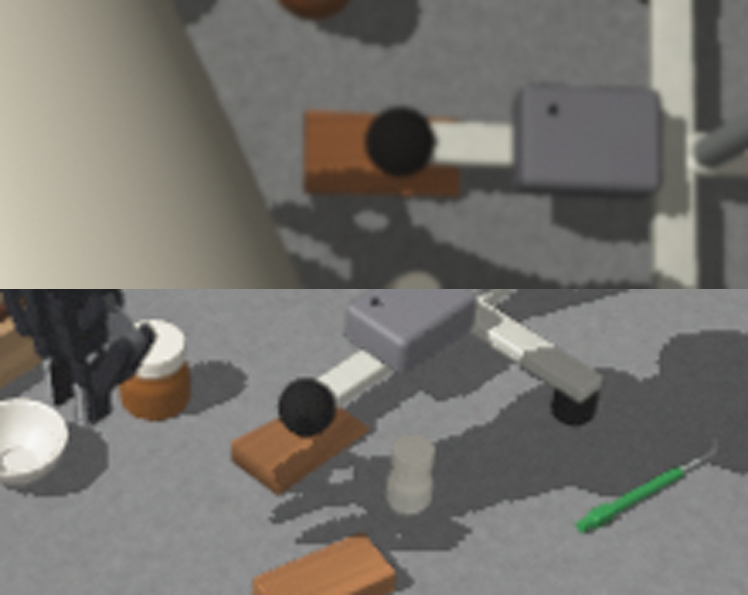

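The wedge (top view, zoom px 305–460 × 112–198) is centred under the ball at (400,142), and the gripper is clear. Now a numeric check.

```bash
python3 - <<'E'
from h import *
a=np.load("top0.npz");b=np.load("top6.npz");A=cloud(a);B=cloud(b)
for C in(A,B):
    q=C[192:222,370:412].reshape(-1,3);q=q[(q[:,2]>.062)&(q[:,2]<.085)]
    print("box",np.linalg.lstsq(np.c_[q[:,:2],np.ones(len(q))],q[:,2],rcond=None)[0],"oppleg",np.median(C[208:214,455:472,2]))
hsv=cv2.cvtColor(b["frame"],cv2.COLOR_RGB2HSV);m=cv2.inRange(hsv,(3,110,30),(18,255,255))>0
w=np.zeros_like(m);w[192:226,300:362]=1;m&=w;P=B[m];P=P[P[:,2]<.03]
r=rep(P);print(r[0],r[1],r[3])
d=np.linalg.norm(A[...,:2]-B[...,:2],axis=2)
s=np.load("side0.npz");t=np.load("side6.npz")
for n,x0,x1,y0,y1 in(("vial",325,355,200,230),("hook",385,435,200,235),("spacer",290,340,230,262),("cellbar",135,190,262,312),("dish",205,243,215,220)):
    print(n,np.abs(s["range_z"]-t["range_z"])[y0:y1,x0:x1].mean())
E
```

```text
box [ 0.02148814 -0.06201509  0.05144873] oppleg 0.04486363890662494
box [ 0.02484365 -0.02047258  0.05794852] oppleg 0.03950148842467935
(548.506103515625, -2.0478057861328125) (48.37262725830078, 97.72036743164062) [0.02154729 0.19529976 0.00044932]
vial 0.0051225456
hook 0.011358876
spacer 0.012025584
cellbar 0.012335407
dish 0.00897818
```

The box-slope fit is noisy because edge pixels mix in. The tall column and lens move most with lean, about 12 px for the full 0.06 rad, so I'll measure their shift.

```bash
python3 - <<'E'
from h import *
from workcell import camera
c=camera("top");np.savez("top7.npz",**c)
I=[np.load(f"top{i}.npz") for i in(0,2+1,4,5,6,7)]
ref=I[0]["frame"]
for nm,(x0,x1,y0,y1) in(("colhead",(455,484,168,194)),("ring",(510,552,140,225))):
    t=ref[y0:y1,x0:x1]
    for i in I:
        pad=18 if nm=="colhead" else 7
        s=i["frame"][y0-pad:y1+pad,x0-25:min(560,x1+25)]
        r=cv2.matchTemplate(s,t,cv2.TM_CCOEFF_NORMED);_,v,_,p=cv2.minMaxLoc(r)
        x,y=p
        rr=r[y,x-1:x+2] if 0<x<r.shape[1]-1 else [0,1,0]
        sub=(rr[0]-rr[2])/(2*(rr[0]-2*rr[1]+rr[2])) if 0<x<r.shape[1]-1 else 0
        print(nm,round(x+sub-25,2),y-pad,round(v,3))
# box top robust plane: central pixels only, each frame
for i in I:
    Q=cloud(i)
    g=Q[196:216,384:406].reshape(-1,3);g=g[abs(g[:,2]-np.median(g[:,2]))<.006]
    k=np.linalg.lstsq(np.c_[g[:,:2],np.ones(len(g))],g[:,2],rcond=None)[0]
    print("box slope",k[:2].round(3),"med z",np.median(g[:,2]).round(4),len(g),"opp leg",np.mean(Q[209:214,458:472,2]).round(4))
# expected shift
p=proj(I[0],(.55,-.2,.295));q=proj(I[0],(.55,-.2-.06*.295,.295));print(q-p)
E
```

```text
colhead 0.02 0 1.0
colhead 0.02 0 1.0
colhead 4.9 0 0.994
colhead 10.37 1 0.974
colhead 10.37 1 0.974
colhead 10.37 1 0.973
ring -0.01 0 1.0
ring -0.0 0 0.999
ring 4.28 1 0.989
ring 8 2 0.942
ring 8 2 0.941
ring 8 2 0.941
box slope [-0.    -0.049] med z 0.0712 436 opp leg 0.0581
box slope [ 0.001 -0.061] med z 0.0713 439 opp leg 0.0449
box slope [-0.017 -0.032] med z 0.0727 434 opp leg 0.0426
box slope [0.012 0.007] med z 0.0745 438 opp leg 0.0388
box slope [0.001 0.006] med z 0.0746 440 opp leg 0.0397
box slope [-0.003  0.005] med z 0.0746 440 opp leg 0.0396
[11.47604936  0.24113752]
```

```bash
python3 - <<'E'
from h import *
s=np.load("side0.npz");t=np.load("side6.npz")
for n,x0,x1,y0,y1 in(("vial",325,355,200,230),("hook",385,435,200,235),("spacer",290,340,230,262),("cellbar",135,190,262,312),("dish",205,243,190,222),("jar",250,280,165,200)):
    r=s["frame"][y0:y1,x0:x1];g=cv2.cvtColor(t["frame"],cv2.COLOR_RGB2GRAY)
    m=cv2.matchTemplate(g[y0-12:y1+12,x0-12:x1+12],cv2.cvtColor(r,cv2.COLOR_RGB2GRAY),cv2.TM_CCOEFF_NORMED)
    _,v,_,p=cv2.minMaxLoc(m);print(n,np.array(p)-12,round(v,3))
from workcell import job_done
print(job_done())
E
```

```text
vial [1 1] 0.669
hook [0 0] 0.185
spacer [0 0] 0.73
cellbar [0 0] 0.999
dish [0 0] 0.971
jar [ 8 -1] 0.62
the job is handed in; nothing more can be done
None
```

The wedge is under the short foot, the stand reads level, and the job is handed in. No verdict came back, so this rests on my own measurements.

I pushed the wedge thin end first along the bench with the part-closed fingers. The force stayed around 4–7 N, then rose to 8.7 N and finally 12.8 N when the stand reached its stop. I backed straight off and lifted clear, finishing at about 8.3 s on the robot's clock.

**Level:** the slope of the box top went from about -0.055 to +0.005 rad. The column head had moved 10.4 px by the end of the push and stayed there after I let go. A full swing should be about 11.5 px by rough estimate, so this agrees only roughly.

**Wedge:** it lies flat (top slope 0.195 against 0.2 nominal), with its centre about 6 mm from the foot in plan. I could not measure the foot's load on it directly. The level reading holding after release is the evidence for it.

**Checks that were weak or disagreed:**
- My first fit of the box slope after release gave -0.02 rad. It included edge pixels; the cleaner central fit gave about 0.005.
- In the final image check, the cell bar and dish clearly had not moved. The vial and spacer showed 0–1 px of shift with weaker matches.
- The jar (8 px, score 0.62) and the hook (score 0.185) did not match well, and I handed in without resolving this. The gripper stood beside the jar and the arm's shadow lay across the hook, which probably explains it. The planned path kept clear of both, and I felt no contact with either.

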